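# Find the brass guide bush among the parts tins

### The arm

A 6-joint arm with a two-finger parallel gripper is mounted at the origin on the work surface. World frame = base frame: x ahead of the robot, y to its left, z up, the work surface at z = 0. Lengths are in mm, angles in rad, forces in N, time in s.
With the tool pointing down it reaches from about 350 to 775 mm from the base axis. Payload 7.3 kg.
Tool frame: the origin (TCP) lies on the mounting face of the last link; the fingertips stand 178 mm ahead of it and the grasp point (between the pads) lies 159 mm ahead of it (bot.grip_point_offset is the distance from the TCP to the grasp point, in mm); x points along the fingers, y is the direction in which the jaws open and shut, and the axes are right-handed (so a half turn about x gives the same grasp; the last joint's range is limited). The gripper opens to 92 mm and grips with 3 to 60 N. Pads are 19 mm wide; open, the fingers measure 130 mm over their backs; the gripper's body (75 mm by 190 mm) begins 47 mm behind the grasp point.
Start: joints at [1.046, 0.342, 1.524, -0, 1.275, -0.146], TCP at [194.127, 487.794, 404.741] pointing down, gripper open.
Joint ranges: [-2.53, 2.53], [-0.77, 2.02], [0.04, 2.7], [-1, 4.14], [0.28, 2.66], [-3.11, 3.11]. Speed limits (rad/s): [2.57, 2.57, 3.14, 3.14, 3.14, 3.14].

### API

Orientations are given as [roll, pitch, yaw] about the fixed x, y, z axes, in that order (R = Rz(yaw) Ry(pitch) Rx(roll)).
In Python, from plant import bot gives the robot as it stands.
- The arm moves only by the tool arm_command, never from a script. Its argument "moves" is a list of rows, each a list of 5 numbers: the shift along the tool's x, y, z in cm, then the turn about the tool's x in degrees, then the opening, from 0 (shut) to 1 (fully open). A call has 1 to 10 rows; each row is the pose to reach, as a shift and turn from the pose measured when the call began, along the tool's axes at that moment; what a row does not reach only later rows make up. A row lasts 1/10 s, in which the tool goes at most 50 mm and 8.59 degrees, less where a joint would pass 70% of its speed; a pose out of reach is approached as far as the arm can. A call with a gripper value outside its range is refused whole. The fingers move at their own pace and stop on an object; the grip force is fixed at half the most. Time passes only in rows, so rows that repeat a pose let the fingers close. It gives the time, the measured TCP pose, the force and the opening at its end, in the units of the state.
- bot.get_obs(): the state, without advancing time (a new reading comes with each control period).
- bot.capture(name): name is "scene" or "top" or "wrist"; returns a dict with "frame" (400x640x3 uint8, blue, green, red), "K" (3x3 intrinsics, pixels), "origin" and "orientation" of the camera in the world; the wrist camera has in their place "T_tool_cam" (4x4, takes a point from camera to tool coordinates, whose origin is the TCP and whose axes are the tool frame's). Camera axes: x right, y down, z forward; pixel columns grow to the right and rows downward; lengths in mm; the calibration is good to about 2 mm. A picture is of the moment at which its call begins: read the wrist's pose just before it. There is no depth.
- bot.close_job(): hands the job in, once; it reports no verdict.
The state is a dict: "time": time; "joint_positions": joint angles; "dq": joint speeds; "tau": joint torques, N m; "tool_pos": TCP position; "tcp_rot": TCP orientation; "contact_force": force on the tool from outside, world axes, zero at the start; "moment": the same for the moment, N m; "grip_width": finger opening in mm.
Only numpy, scipy, OpenCV 4.12 (cv2) and the standard library are available. Lean on these libraries where they do the work, as an engineer would, in place of code of your own. Each camera call takes 0.05 s, during which the arm holds its last target.

### The job

One of the three closed grey parts tins with green lids holds a brass guide bush. Lift lids off the tins, setting each one down flat on the bench, until you find it, then stand the brass bush upright in the round recess of the steel fixture plate. A steel bush in another tin stays in its tin; tins without the brass bush may be left open or closed.

Things in the scene. Friction and masses are not known exactly. Their poses are not given: they have to be found in the camera images.
- lid_a_knob (a point): Grip point of the knob of one tin's loose lid: upright black cylinder 24 mm across, 40 tall, mid-lid; point on its axis, 16 mm below its top, 24 above the lid's flat top. Lid: green, 116 x 116 x 4 mm with a 96 x 96 x 5 mm plug below (4 mm play in the tin), no catch, 0.16 kg. Lid's lowest face is 33 mm below the point. Point is 98 mm above the bench when closed, 33 when the lid lies on the bench.
- lid_b_knob (a point): The same on the second, alike tin. z up the knob, x and y along the lid's sides. Every tin is grey, fixed to the bench, centred under its lid and square to it at the start: 112 x 112 mm, 70 mm tall, walls and floor 4 mm. One tin holds the brass bush, one a steel bush, one is empty; which stands where changes.
- lid_c_knob (a point): The same on the third, alike tin. The tins stand in a row across the bench; the bench between them and the robot, left and right of the fixture plate, is clear for lids (centres about 0.45 m ahead of the robot's base, up to 0.37 m to either side).
- brass_bush_center (a point): Centre (half-way up) of the wanted part: a yellow brass cylinder with a dark bore on top, 32 mm across, 56 mm tall, 0.2 kg, z along its axis. Starts upright within 5 mm of the middle of one tin's floor, this point 32 mm above the bench; hidden until the lid is off.
- steel_bush_center (a point): Centre (half-way up) of a grey steel bush of the same size, upright in another tin. It is not wanted: it stays in its tin.
- recess (a point): Centre of the floor of a round recess, 72 mm across, 4 deep, dark-floored, in the middle of the fixture plate: bare steel, fixed, 120 mm (its x) x 150 (its y) x 25 thick, nearer to the robot than the tins. Recess floor 21 mm above the bench, z up. Two posts, 16 mm across, 30 tall, stand on the plate 46 mm along its +x from here and 60 mm either way along y.
Mind the look-alikes: they are no part of the job. What is shaped like the part that bears lid_a_knob but blue is not meant.

How it is judged:
By the outcome, as a careful person would: the job done as asked, in the order asked, and still so for the second after the job is handed in, with the robot touching nothing.
It also fails if it takes over 72 s, if anything falls off the work surface, if the arm or the gripper's body presses on something with over 40 N, if the wrist force passes 120 N, or if a joint passes its speed limit or range.

## Working session

There is one attempt and no reset: what is moved stays moved. The work goes in short steps, Python scripts to look and compute and a tool call to move; the robot and the scene stay as the last step left them, time stands still between calls to the robot, and variables do not carry over. Pictures are saved under pics/ and viewed, and the job is handed in when it is done.

Besides the shell and the picture viewer there is one more tool, called after "Call:" as name([rows], argument=value, ...), one row to a line, values as JSON. arm_command: Moves the arm, as the interface text tells. Its arguments: {"type":"object","properties":{"moves":{"type":"array"}},"required":["moves"]}

```bash
mkdir -p pics; ls
python3 - <<'E'
from plant import bot
import cv2
o=bot.get_obs();print(o)
for n in("scene","top"):
    c=bot.capture(n);cv2.imwrite(f"pics/{n}0.png",c["frame"]);print(n,c["K"],c["origin"],c["orientation"])
E
```

```text
pics
{'time': 0.0, 'joint_positions': array([ 1.04602636e+00,  3.42723781e-01,  1.52499842e+00,  3.61910739e-05,
        1.27540218e+00, -1.45973106e-01]), 'dq': array([ 0.00011528,  0.00107401, -0.0001668 ,  0.00104375,  0.00089079,
        0.0003958 ]), 'tau': array([ 4.57849237e-04, -4.31253970e+01, -2.44219798e+01,  7.17438734e-02,
        5.61410410e-02, -1.37557727e-04]), 'tool_pos': array([194.04257921, 487.68485042, 404.05069787]), 'tcp_rot': array([-1.7393593 ,  1.56926421, -2.11816672]), 'contact_force': array([-0.59410456,  0.3231962 , -0.21729491]), 'moment': array([-0.03793428,  0.0110911 , -0.02463167]), 'grip_width': 92.13530848825775}
scene [[462.03449169   0.         318.62030018]
 [  0.         462.03449169 206.29167796]
 [  0.           0.           1.        ]] [1322.06980094 -250.51284078  747.16723759] [-2.27304626  0.00254812  1.13853112]
top [[415.48155069   0.         314.2557578 ]
 [  0.         415.48155069 200.91950346]
 [  0.           0.           1.        ]] [ 480.64904849   79.87220791 1125.82276867] [-3.00570277 -0.01800799 -1.56501075]
```

View pics/scene0.png

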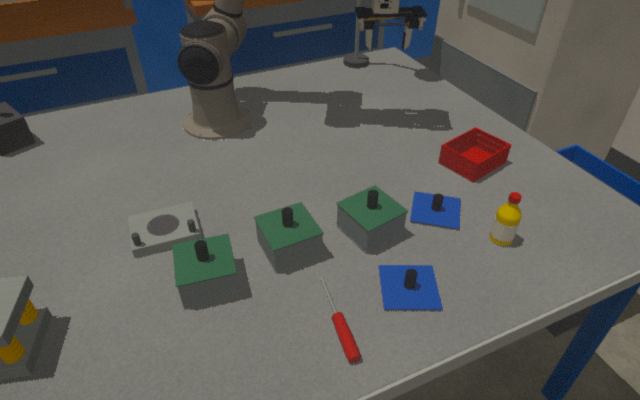

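View pics/top0.png

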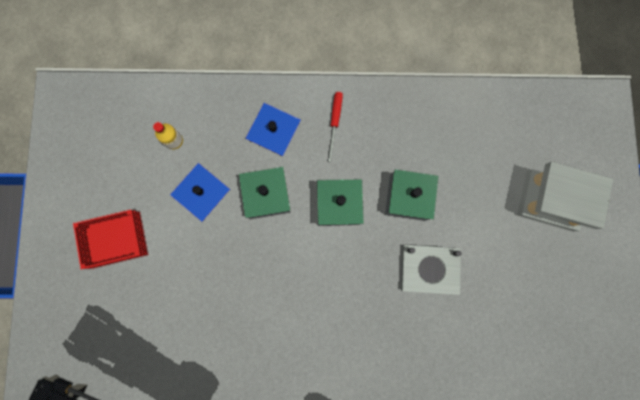

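The top view shows three green lids, with knobs at about (263,190), (340,200) and (416,192). The two blue lids at (198,191) and (272,126) are look-alikes lying flat on the bench. The fixture is at (432,270), with its posts on the far side. I'll enlarge this area.

Run:
```python
import cv2
f=cv2.imread("pics/top0.png")
cv2.imwrite("pics/topcrop.png",cv2.resize(f[155:305,230:470],None,fx=3.33333,fy=3.33333,interpolation=cv2.INTER_CUBIC))
```

```text
(no output)
```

View pics/topcrop.png

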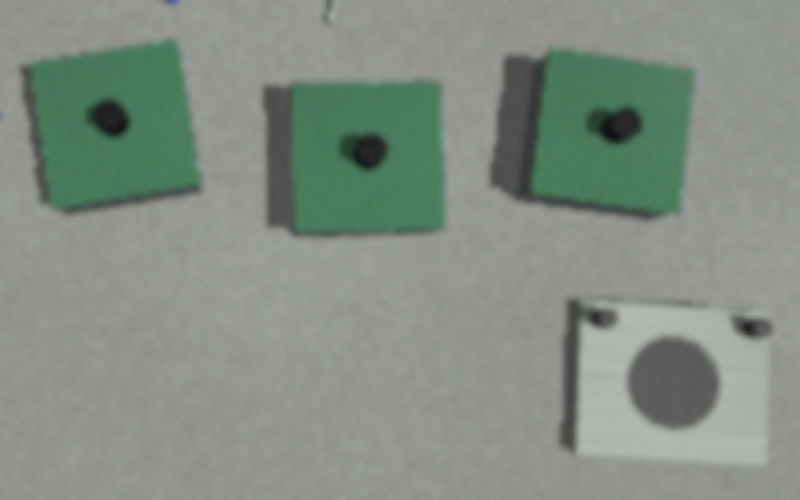

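```bash
cat > h.py <<'E'
import numpy as np,cv2
from scipy.spatial.transform import Rotation as R
from plant import bot
def rot(o): return R.from_euler("xyz",o).as_matrix()
def ray(K,o,Rm,px,z):
    d=Rm@np.linalg.inv(K)@np.array([px[0],px[1],1.]); return o+d*(z-o[2])/d[2]
def proj(K,o,Rm,p):
    q=K@(Rm.T@(np.array(p,float)-o)); return q[:2]/q[2]
def cap(n,name=None):
    ob=bot.get_obs(); c=bot.capture(n)
    if name: cv2.imwrite("pics/"+name,c["frame"])
    if n=="wrist":
        T=np.eye(4);T[:3,:3]=rot(ob["tcp_rot"]);T[:3,3]=ob["tool_pos"];T=T@c["T_tool_cam"]
        return c["frame"],c["K"],T[:3,3],T[:3,:3]
    return c["frame"],c["K"],np.array(c["origin"]),rot(c["orientation"])
def tool():
    ob=bot.get_obs(); M=rot(ob["tcp_rot"]); return ob["tool_pos"],M,ob
def delta(target_grip,ay=None):
    "shift in tool axes (cm) to put grasp point at target; ay: desired world angle (deg) of tool y mod 180"
    p,M,ob=tool(); g=p+M[:,0]*bot.grip_point_offset
    d=M.T@(np.array(target_grip)-g)/10
    a=np.degrees(np.arctan2(M[1,1],M[0,1]))
    print("t",round(ob["time"],2),"grip",g.round(1),"toolx",M[:,0].round(3),"y ang",a.round(2),"shift cm",d.round(2),"q6",ob["joint_positions"].round(2),"w",round(ob["grip_width"],1))
    if ay is not None:
        t=((ay-a+90)%180)-90
        s=np.sign(M[2,0])  # turn about tool x down => world negative
        print("turn",s*t, "alt", s*t-180*np.sign(s*t))
E
cat > m.py <<'E'
from h import *
f=cv2.imread("pics/top0.png")
c=bot.capture("top") if 0 else None
K=np.array([[415.48155069,0,314.2557578],[0,415.48155069,200.91950346],[0,0,1]])
o=np.array([480.64904849,79.87220791,1125.82276867]);Rm=rot([-3.00570277,-0.01800799,-1.56501075])
h=cv2.cvtColor(f,cv2.COLOR_BGR2HSV)
m=cv2.inRange(h,(60,70,40),(90,255,255))
m=cv2.morphologyEx(m,cv2.MORPH_CLOSE,np.ones((15,15)))
for ct in cv2.findContours(m,0,1)[0]:
    if cv2.contourArea(ct)<500: continue
    P=np.array([ray(K,o,Rm,p[0],74)[:2] for p in ct],np.float32)
    r=cv2.minAreaRect(P);M=cv2.moments(ct);print("lid",M["m10"]/M["m00"],r,P.shape)
def cp(x,y):return (x/3.33333+230-.35,y/3.33333+155-.35)
for n,x,y in(("k1",113,119),("k2",370,151),("k3",624,124)):print(n,ray(K,o,Rm,cp(x,y),114).round(1))
print("recess",ray(K,o,Rm,cp(674,382),23).round(1))
for x,y in((581,300),(770,306),(767,465),(576,455)):print(ray(K,o,Rm,cp(x,y),25).round(1))
E
python3 m.py; python3 -c "
from h import *
delta([0,0,0])"
```

```text
lid 339.398241875333 ((623.1617431640625, -2.589569091796875), (113.58728790283203, 114.16687774658203), 1.405858039855957) (170, 2)
lid 412.84128267313395 ((644.3208618164062, -191.88980102539062), (114.71868133544922, 114.60950469970703), 82.12262725830078) (167, 2)
lid 263.6910222222222 ((646.324462890625, 191.12136840820312), (114.08604431152344, 114.05023956298828), 9.987100601196289) (168, 2)
k1 [644.4 187.4 114. ]
k2 [622.1  -2.5 114. ]
k3 [ 643.9 -191.6  114. ]
recess [ 452.5 -249.9   23. ]
[ 516.4 -177.2   25. ]
[ 512.6 -328.1   25. ]
[ 388.7 -320.5   25. ]
[ 395.8 -170.4   25. ]
t 0.1 grip [194.  487.5 244.9] toolx [-0.001 -0.001 -1.   ] y ang 68.3 shift cm [ 2.456e+01 -5.243e+01  1.000e-02] q6 [ 1.05  0.34  1.52  0.    1.28 -0.15] w 91.8
```

```bash
python3 -c "
from h import *
delta([645.5,189.5,165],55)"
```

```text
t 0.1 grip [194.  487.5 244.9] toolx [-0.001 -0.001 -1.   ] y ang 68.3 shift cm [  8.   -10.98  52.98] q6 [ 1.05  0.34  1.52  0.    1.28 -0.15] w 91.8
turn 13.297265161143926 alt -166.7027348388561
```

Call:
arm_command([
  [8, -11, 53, 13.3, 1],
  [8, -11, 53, 13.3, 1],
  [8, -11, 53, 13.3, 1],
  [8, -11, 53, 13.3, 1],
  [8, -11, 53, 13.3, 1],
  [8, -11, 53, 13.3, 1],
  [8, -11, 53, 13.3, 1],
  [8, -11, 53, 13.3, 1],
  [8, -11, 53, 13.3, 1],
  [8, -11, 53, 13.3, 1],
])

```text
time: 1.1
tool_pos: [608.2, 213.7, 330.3]
tcp_rot: [-1.856, 1.569, -2.467]
contact_force: [0.5, 0.9, 0.3]
grip_width: 91.7
```

```bash
python3 -c "
from h import *
delta([645.5,189.5,165],55)"
```

```text
t 1.1 grip [607.9 213.5 171.1] toolx [-0.002 -0.001 -1.   ] y ang 54.99 shift cm [0.61 0.19 4.45] q6 [ 0.22  0.62  1.27 -0.    1.25 -0.74] w 91.7
turn -0.014772103862753738 alt 179.98522789613725
```

Call:
arm_command([
  [0.6, 0.2, 4.5, 0, 1],
  [0.6, 0.2, 4.5, 0, 1],
  [0.6, 0.2, 4.5, 0, 1],
])

```text
time: 1.4
tool_pos: [646.7, 188.5, 322.7]
tcp_rot: [-2.211, 1.566, -2.824]
contact_force: [-0.1, -0.3, 0.2]
grip_width: 91.8
```

```bash
python3 -c "
from h import *
delta([645.5,189.5,98],55)
f,K,o,Rm=cap('wrist','w1.png')
for x,y in ((645.5,189.5),(646.3,191.1)): print(proj(K,o,Rm,[x,y,114]))
"
```

```text
t 1.4 grip [646.  188.2 163.5] toolx [-0.004 -0.001 -1.   ] y ang 54.87 shift cm [ 6.55  0.1  -0.1 ] q6 [ 0.17  0.68  1.18 -0.    1.29 -0.79] w 91.8
turn -0.13459500892501808 alt 179.86540499107497
[326.10062065 225.91902496]
[328.92911395 225.51853333]
```

View pics/w1.png

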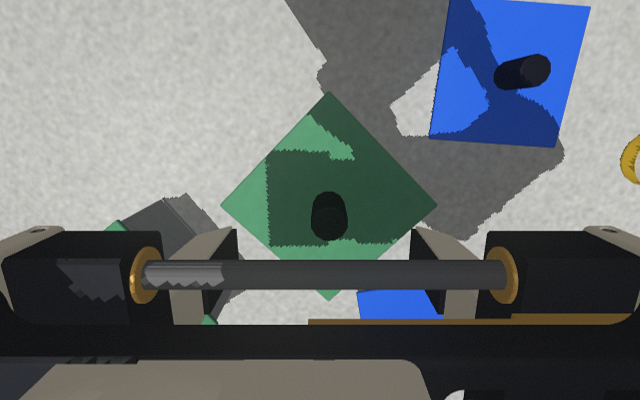

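The wrist view shows the green lid, with the knob's top at about (329,225) and the predicted point at (326–329,226), so they agree. The arm can go down and grip.

Call:
arm_command([
  [5, 0.1, 0, 0, 1],
  [6.5, 0.1, 0, 0, 1],
  [6.5, 0.1, 0, 0, 1],
  [6.5, 0.1, 0, 0, 0],
  [6.5, 0.1, 0, 0, 0],
  [6.5, 0.1, 0, 0, 0],
  [6.5, 0.1, 0, 0, 0],
  [6.5, 0.1, 0, 0, 0],
])

```text
time: 2.25
tool_pos: [646.4, 190.2, 259.1]
tcp_rot: [-2.143, 1.568, -2.754]
contact_force: [-0.4, 0.1, -0.7]
grip_width: 56.4
```

```bash
python3 -c "
from h import *
delta([645.5,189.5,170])
delta([455,250,34.5])
"
```

```text
t 2.25 grip [646.  190.   99.9] toolx [-0.002 -0.001 -1.   ] y ang 54.95 shift cm [-7.   -0.09 -0.02] q6 [ 0.17  0.74  1.25 -0.    1.15 -0.79] w 56.4
t 2.25 grip [646.  190.   99.9] toolx [-0.002 -0.001 -1.   ] y ang 54.95 shift cm [  6.59  -6.04 -19.07] q6 [ 0.17  0.74  1.25 -0.    1.15 -0.79] w 56.4
```

Fingers close at about 70–80 mm/s, so I'll keep closing.

Call:
arm_command([
  [0.1, 0, 0, 0, 0],
  [0.1, 0, 0, 0, 0],
  [0.1, 0, 0, 0, 0],
  [0.1, 0, 0, 0, 0],
  [0.1, 0, 0, 0, 0],
  [0.1, 0, 0, 0, 0],
  [0.1, 0, 0, 0, 0],
])

```text
time: 2.95
tool_pos: [646.4, 190.2, 258.1]
tcp_rot: [-2.16, 1.568, -2.771]
contact_force: [-0.0, 0.5, -0.9]
grip_width: 23.5
```

Call:
arm_command([
  [-2, 0, 0, 0, 0],
  [-4.5, 0, 0, 0, 0],
  [-7, 0, 0, 0, 0],
  [-7, 0, 0, 0, 0],
  [-7, -1.2, -4, 0, 0],
  [-7, -2.4, -8, 0, 0],
  [-7, -3.6, -12, 0, 0],
  [-7, -4.8, -16, 0, 0],
  [-7, -6, -19, 0, 0],
  [-7, -6, -19, 0, 0],
])

```text
time: 3.95
tool_pos: [452.7, 251.0, 327.4]
tcp_rot: [-2.244, 1.563, -2.853]
contact_force: [-0.1, 0.1, -1.1]
grip_width: 23.8
```

```bash
python3 -c "
from h import *
delta([455,250,34])
cap('top','top1.png')
a=cv2.imread('pics/top1.png');cv2.imwrite('pics/top1c.png',cv2.resize(a[150:310,170:470],None,fx=2.6,fy=2.6,interpolation=2))
"
```

```text
t 3.95 grip [451.6 250.7 168.2] toolx [-0.007 -0.002 -1.   ] y ang 55.11 shift cm [13.42  0.22  0.38] q6 [ 0.36  0.41  1.66  0.    1.09 -0.6 ] w 23.8
```

View pics/top1c.png

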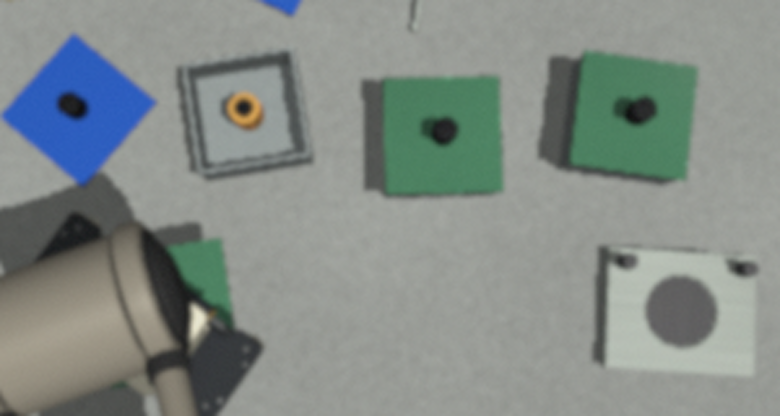

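The brass bush (orange ring, dark bore) is in this tin, at about (264,192) in the full image. I'll set the lid down next.

Call:
arm_command([
  [4, 0.1, 0.2, 0, 0],
  [8, 0.2, 0.4, 0, 0],
  [11, 0.2, 0.4, 0, 0],
  [12.6, 0.2, 0.4, 0, 0],
  [13.1, 0.2, 0.4, 0, 0],
  [13.4, 0.2, 0.4, 0, 0],
  [13.5, 0.2, 0.4, 0, 0],
  [13.5, 0.2, 0.4, 0, 0],
])

```text
time: 4.8
tool_pos: [459.2, 249.9, 193.6]
tcp_rot: [-2.131, 1.568, -2.741]
contact_force: [0.4, -0.2, -1.2]
grip_width: 23.7
```

```bash
python3 -c "
from h import *
delta([455,250,34])
K=np.array([[415.48155069,0,314.2557578],[0,415.48155069,200.91950346],[0,0,1]])
o=np.array([480.64904849,79.87220791,1125.82276867]);Rm=rot([-3.00570277,-0.01800799,-1.56501075])
print(ray(K,o,Rm,(245/2.6+170-.3,109/2.6+150-.3),60))
"
```

```text
t 4.8 grip [458.8 249.7  34.4] toolx [-0.002 -0.001 -1.   ] y ang 55.07 shift cm [ 0.04 -0.2  -0.33] q6 [ 0.35  0.6   1.77 -0.    0.77 -0.61] w 23.7
[649.75614242 192.10964168  60.        ]
```

Call:
arm_command([
  [0.1, 0, 0, 0, 0],
  [0.1, 0, 0, 0, 0],
  [0.15, 0, 0, 0, 0],
  [0.15, 0, 0, 0, 0],
])

```text
time: 5.2
tool_pos: [459.4, 250.0, 193.0]
tcp_rot: [-2.043, 1.569, -2.653]
contact_force: [-1.1, -1.0, 6.1]
grip_width: 23.3
```

Contact confirmed. The fingers open now, and then the arm goes up.

Call:
arm_command([
  [0, 0, 0, 0, 0.6],
  [0, 0, 0, 0, 0.6],
  [0, 0, 0, 0, 0.6],
  [0, 0, 0, 0, 0.6],
  [-5, 0, 0, 0, 0.6],
  [-10, 0, 0, 0, 0.55],
  [-13.5, 0, 0, 0, 0.55],
  [-13.5, 0, 0, 0, 0.55],
])

```text
time: 6.0
tool_pos: [460.6, 250.6, 333.1]
tcp_rot: [0.943, 1.562, 0.334]
contact_force: [0.7, 0.2, -0.0]
grip_width: 50.7
```

```bash
python3 -c "
from h import *
delta([648,191.5,165],55)
"
```

```text
t 6.0 grip [461.9 251.  173.9] toolx [ 0.008  0.003 -1.   ] y ang 55.08 shift cm [ 1.03  5.77 18.66] q6 [ 0.35  0.41  1.64 -0.    1.09 -0.61] w 50.7
turn 0.08395011105957906 alt -179.91604988894042
```

Call:
arm_command([
  [1, 5.8, 18.7, 0, 0.55],
  [1, 5.8, 18.7, 0, 0.55],
  [1, 5.8, 18.7, 0, 0.55],
  [1, 5.8, 18.7, 0, 0.55],
  [1, 5.8, 18.7, 0, 0.55],
  [1, 5.8, 18.7, 0, 0.55],
])

```text
time: 6.6
tool_pos: [647.6, 190.4, 322.1]
tcp_rot: [1.074, 1.565, 0.463]
contact_force: [-0.4, -0.0, -0.2]
grip_width: 50.3
```

```bash
python3 -c "
from h import *
delta([648,191.5,45],55)
f,K,o,Rm=cap('wrist','w2.png')
print(proj(K,o,Rm,[649.7,192.1,60]),proj(K,o,Rm,[646.3,191,60]))
cap('top','top2.png')
a=cv2.imread('pics/top2.png');cv2.imwrite('pics/top2c.png',cv2.resize(a[150:310,170:470],None,fx=2.6,fy=2.6,interpolation=2))
"
```

```text
t 6.6 grip [648.4 190.8 162.9] toolx [ 0.005  0.003 -1.   ] y ang 55.0 shift cm [11.79 -0.02 -0.11] q6 [ 0.17  0.68  1.18  0.    1.27 -0.79] w 50.3
turn -0.001513353852999444 alt 179.998486646147
[326.01581516 202.96714662] [322.3889823  200.35069777]
```

View pics/w2.png

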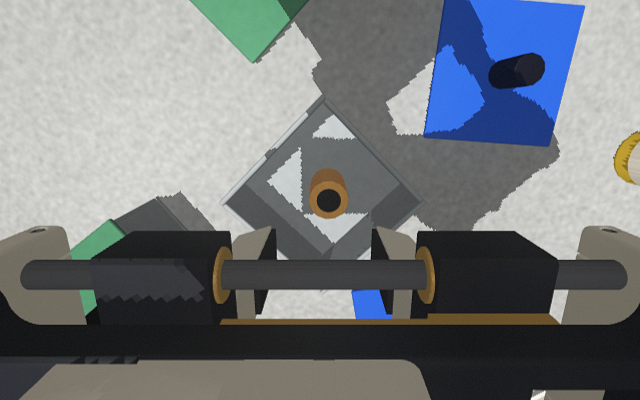

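View pics/top2c.png

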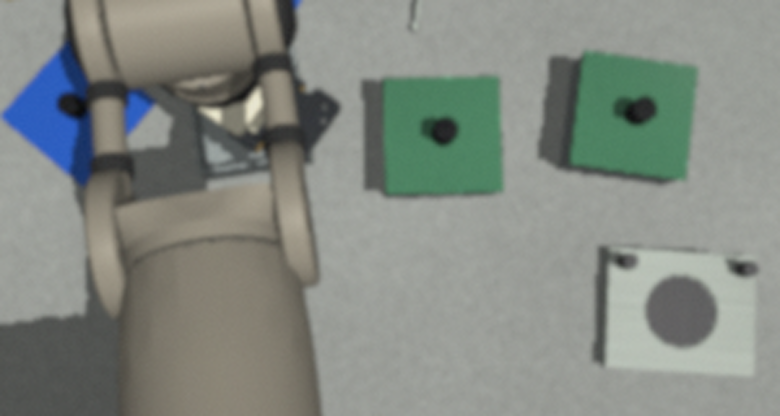

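In the wrist view the brass bush's top is centred at about (328,200), close to the prediction. The tin sits diagonal to the jaws.

```bash
python3 -c "
from h import *
f,K,o,Rm=cap('wrist')
p=ray(K,o,Rm,(328,200.5),60);print(p)
delta([p[0],p[1],42],55)
"
```

```text
[648.39078916 195.47794817  60.        ]
t 6.75 grip [647.3 192.2 165. ] toolx [ 0.007  0.003 -1.   ] y ang 55.13 shift cm [12.3   0.25 -0.16] q6 [ 0.17  0.68  1.18  0.    1.27 -0.79] w 50.5
turn 0.13366280220301974 alt -179.86633719779698
```

Call:
arm_command([
  [4, 0.15, 0, 0, 0.55],
  [7, 0.15, 0, 0, 0.55],
  [9.5, 0.15, 0, 0, 0.55],
  [11.5, 0.15, 0, 0, 0.55],
  [12.2, 0.15, 0, 0, 0.55],
  [12.3, 0.15, 0, 0, 0.55],
  [12.3, 0.15, 0, 0, 0.55],
])

```text
time: 7.45
tool_pos: [648.0, 193.7, 202.5]
tcp_rot: [0.958, 1.561, 0.351]
contact_force: [-0.6, -0.5, -0.5]
grip_width: 50.8
```

```bash
python3 -c "
from h import *
delta([649,193.8,42],55)
f,K,o,Rm=cap('wrist','w3.png')
"
```

```text
t 7.45 grip [649.4 194.2  43.3] toolx [ 0.009  0.003 -1.   ] y ang 55.17 shift cm [ 0.13 -0.06 -0.01] q6 [ 0.18  0.81  1.29  0.    1.04 -0.79] w 50.8
turn 0.16789881395347095 alt -179.83210118604654
```

View pics/w3.png

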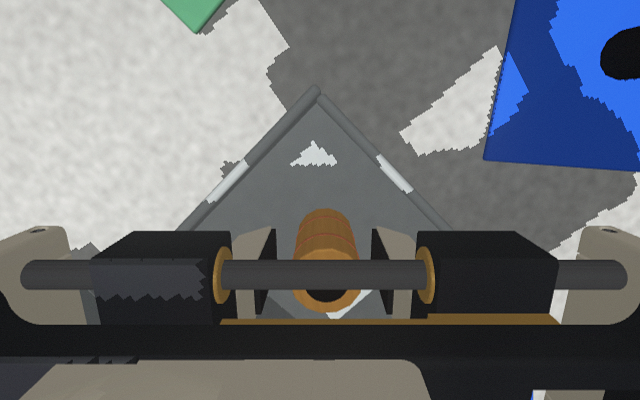

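The bush, at about (326,280), lies between the jaws, which are at 262 and 390. I'll close them.

Call:
arm_command([
  [0.1, 0, 0, 0, 0],
  [0.1, 0, 0, 0, 0],
  [0.1, 0, 0, 0, 0],
  [0.1, 0, 0, 0, 0],
  [0.1, 0, 0, 0, 0],
])

```text
time: 8.0
tool_pos: [648.4, 193.6, 202.5]
tcp_rot: [0.931, 1.56, 0.323]
contact_force: [-0.8, -0.6, 4.2]
grip_width: 31.8
```

Call:
arm_command([
  [-2, 0, 0, 0, 0],
  [-5, 0, 0, 0, 0],
  [-9, 0, 0, 0, 0],
  [-13, 0, 0, 0, 0],
  [-13.5, 0, 0, 0, 0],
  [-13.5, 0, 0, 0, 0],
])

```text
time: 8.6
tool_pos: [646.9, 193.2, 338.4]
tcp_rot: [0.91, 1.558, 0.302]
contact_force: [0.2, 0.3, -1.8]
grip_width: 32.0
```

```bash
python3 -c "
from h import *
delta([452.5,-250,165])
"
```

```text
t 8.6 grip [648.9 193.8 179.2] toolx [ 0.012  0.004 -1.   ] y ang 55.15 shift cm [  1.   -47.65   9.23] q6 [ 0.18  0.67  1.16  0.    1.3  -0.79] w 32.0
```

Call:
arm_command([
  [1, -47.6, 9.2, -35, 0],
  [1, -47.6, 9.2, -35, 0],
  [1, -47.6, 9.2, -35, 0],
  [1, -47.6, 9.2, -35, 0],
  [1, -47.6, 9.2, -35, 0],
  [1, -47.6, 9.2, -35, 0],
  [1, -47.6, 9.2, -35, 0],
  [1, -47.6, 9.2, -35, 0],
  [1, -47.6, 9.2, -35, 0],
  [1, -47.6, 9.2, -35, 0],
])

```text
time: 9.6
tool_pos: [448.7, -251.9, 321.9]
tcp_rot: [0.627, 1.56, 0.629]
contact_force: [1.4, 0.4, -0.2]
grip_width: 31.2
```

```bash
python3 -c "
from h import *
delta([452.5,-250,140],90)
"
```

```text
t 9.6 grip [ 450.  -250.9  162.7] toolx [ 0.009  0.006 -1.   ] y ang 90.09 shift cm [2.28 0.07 0.23] q6 [-0.66  0.41  1.68  0.01  1.06 -2.24] w 31.2
turn 0.0858230601650547 alt -179.91417693983493
```

Call:
arm_command([
  [2.3, 0.1, 0.2, 0, 0],
  [2.3, 0.1, 0.2, 0, 0],
  [2.3, 0.1, 0.2, 0, 0],
  [2.3, 0.1, 0.2, 0, 0],
])

```text
time: 10.0
tool_pos: [451.3, -249.9, 299.0]
tcp_rot: [0.674, 1.56, 0.677]
contact_force: [0.4, 0.6, -2.3]
grip_width: 31.4
```

```bash
python3 -c "
from h import *
delta([452.5,-250,60],90)
f,K,o,Rm=cap('wrist','w4.png')
print(proj(K,o,Rm,[452.5,-250,21]))
for a in range(0,360,60):print(proj(K,o,Rm,[452.5+36*np.cos(np.radians(a)),-250+36*np.sin(np.radians(a)),25]).round(0))
f,K,o,Rm=cap('scene','s4.png');cv2.imwrite('pics/s4c.png',cv2.resize(f[150:300,60:300],None,fx=3,fy=3,interpolation=2))
"
```

```text
t 10.0 grip [ 452.6 -248.9  139.8] toolx [ 0.008  0.007 -1.   ] y ang 90.17 shift cm [ 7.98 -0.16 -0.08] q6 [-0.66  0.44  1.7   0.01  1.   -2.24] w 31.4
turn 0.17041341994104187 alt -179.82958658005896
[320.66910837 196.33401621]
[321. 238.]
[358. 218.]
[359. 176.]
[321. 154.]
[282. 176.]
[283. 218.]
```

View pics/w4.png

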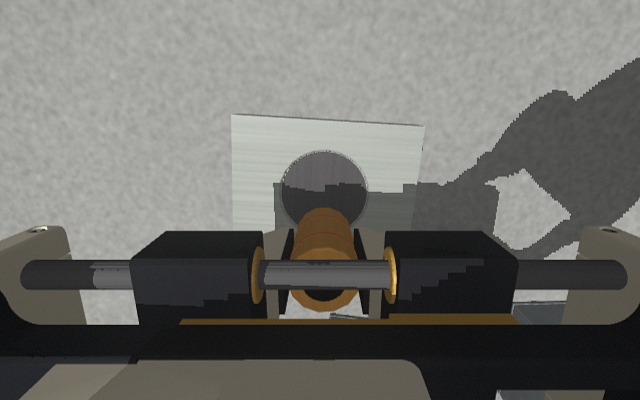

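View pics/s4c.png

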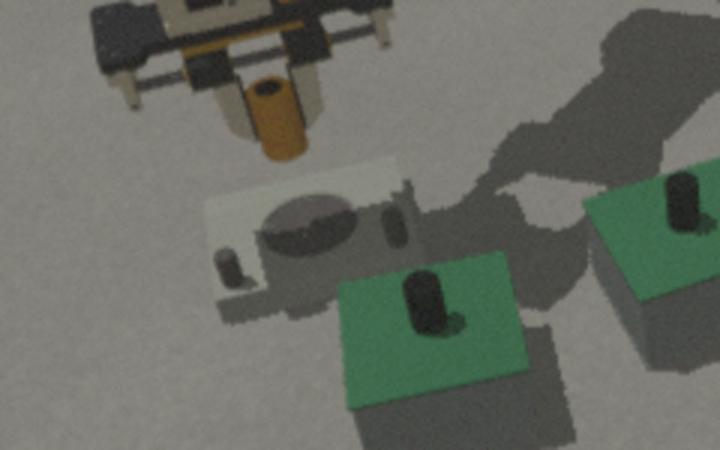

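The recess spans 281–367 px in the wrist view, and the bush is in line with it and upright. Now I'll lower it.

Call:
arm_command([
  [3, 0, 0, 0, 0],
  [5, 0, 0, 0, 0],
  [6.5, 0, 0, 0, 0],
  [7.3, 0, 0, 0, 0],
  [7.6, 0, 0, 0, 0],
  [7.7, 0, 0, 0, 0],
])

```text
time: 10.7
tool_pos: [452.4, -249.4, 222.9]
tcp_rot: [0.483, 1.56, 0.487]
contact_force: [0.0, -0.4, -2.3]
grip_width: 31.4
```

```bash
python3 -c "
from h import *
delta([452.5,-248.5,60],90)
"
```

```text
t 10.7 grip [ 454.  -248.6   63.7] toolx [ 0.01   0.005 -1.   ] y ang 90.21 shift cm [ 0.37  0.01 -0.16] q6 [-0.66  0.55  1.77  0.01  0.82 -2.24] w 31.4
turn 0.21056132974173636 alt -179.78943867025828
```

Call:
arm_command([
  [0.15, 0, -0.1, 0, 0],
  [0.25, 0, -0.1, 0, 0],
  [0.3, 0, -0.1, 0, 0],
  [0.35, 0, -0.1, 0, 0],
])

```text
time: 11.1
tool_pos: [451.5, -249.5, 219.6]
tcp_rot: [0.443, 1.559, 0.447]
contact_force: [-0.4, 0.2, -1.5]
grip_width: 31.3
```

Call:
arm_command([
  [0.05, 0, 0, 0, 0],
  [0.1, 0, 0, 0, 0],
  [0.15, 0, 0, 0, 0],
  [0.2, 0, 0, 0, 0],
])

```text
time: 11.5
tool_pos: [451.6, -249.4, 219.3]
tcp_rot: [0.37, 1.559, 0.374]
contact_force: [-5.0, 4.4, 19.8]
grip_width: 31.3
```

Call:
arm_command([
  [-0.05, 0, 0, 0, 0],
  [-0.05, 0, 0, 0, 0.55],
  [-0.05, 0, 0, 0, 0.55],
  [-0.05, 0, 0, 0, 0.55],
  [-0.05, 0, 0, 0, 0.55],
  [-0.05, 0, 0, 0, 0.55],
])

```text
time: 12.1
tool_pos: [451.6, -249.4, 219.7]
tcp_rot: [0.389, 1.559, 0.393]
contact_force: [0.2, 0.2, -0.3]
grip_width: 50.3
```

```bash
python3 -c "
from h import *
delta([452.5,-248.5,60],90)
print(bot.get_obs()['contact_force'])
cap('wrist','w5.png')
"
```

```text
t 12.1 grip [ 453.3 -248.7   60.5] toolx [ 0.011  0.005 -1.   ] y ang 90.21 shift cm [ 0.05  0.02 -0.08] q6 [-0.66  0.55  1.78  0.01  0.81 -2.24] w 50.3
turn 0.21433290238796587 alt -179.78566709761202
[ 0.20918151  0.24424834 -0.30539291]
```

View pics/w5.png

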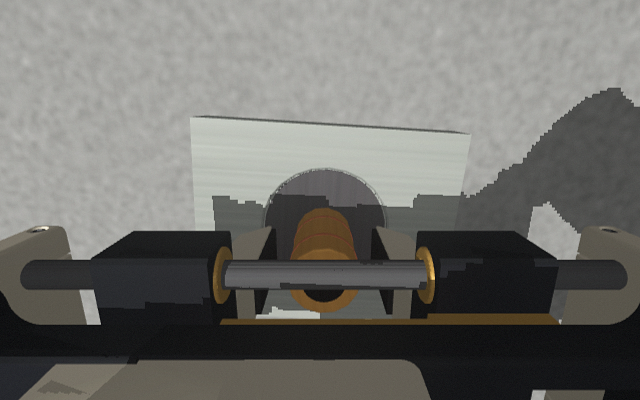

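The bush stands free between the jaws, centred at about (325,285). The arm goes straight up and then aside.

Call:
arm_command([
  [-2, 0, 0, 0, 0.55],
  [-5, 0, 0, 0, 0.55],
  [-9, 0, 0, 0, 0.55],
  [-14, 0, 0, 0, 0.55],
  [-16, 5, 0, 0, 0.55],
  [-16, 10, 0, 0, 0.55],
  [-16, 15, 0, 0, 0.55],
  [-16, 20, 0, 0, 0.55],
  [-16, 25, 0, 0, 0.55],
  [-16, 25, 0, 0, 0.55],
])

```text
time: 13.15
tool_pos: [448.1, 4.4, 381.0]
tcp_rot: [0.503, 1.558, 0.513]
contact_force: [0.7, -1.3, 0.1]
grip_width: 50.6
```

```bash
python3 -c "
from h import *
delta([452.5,-248.5,60],90)
f,K,o,Rm=cap('top','top6.png');cv2.imwrite('pics/top6c.png',cv2.resize(f[150:310,170:490],None,fx=2.5,fy=2.5,interpolation=2))
f,K,o,Rm=cap('scene','s6.png');cv2.imwrite('pics/s6c.png',cv2.resize(f[130:300,60:340],None,fx=2.8,fy=2.8,interpolation=2))
"
```

```text
t 13.15 grip [449.8   5.4 221.8] toolx [ 0.011  0.006 -1.   ] y ang 90.55 shift cm [ 16.02 -25.48  -0.15] q6 [-0.16  0.22  1.76  0.01  1.15 -1.75] w 50.6
turn 0.5468975858190817 alt -179.45310241418093
```

View pics/top6c.png

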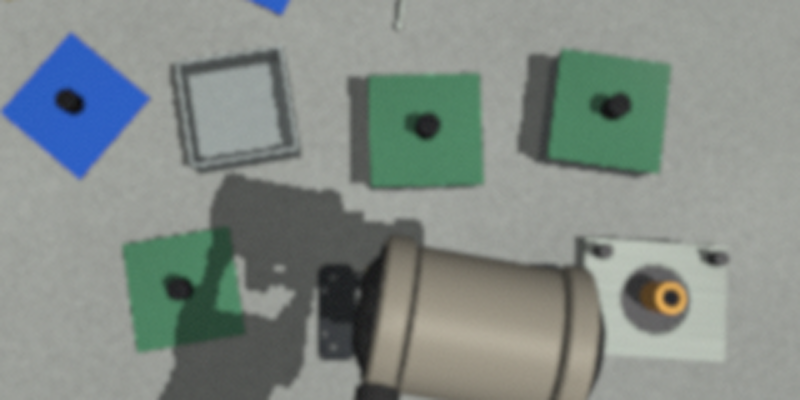

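View pics/s6c.png

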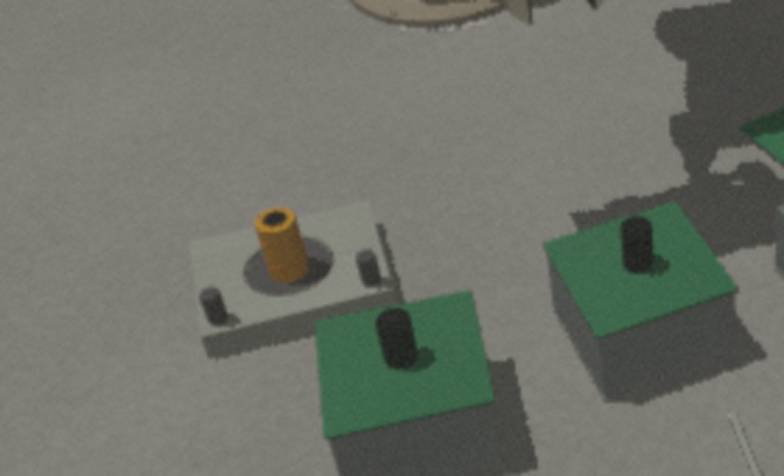

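Both views show the brass bush upright in the recess and the lid flat on the bench. I'll check numerically that the bush sits inside the recess.

```bash
python3 -c "
from h import *
f,K,o,Rm=cap('top')
print('bush top',ray(K,o,Rm,(672/2.5+170-.3,298/2.5+150-.3),77),'recess',ray(K,o,Rm,(656/2.5+170-.3,299/2.5+150-.3),23))
f,K,o,Rm=cap('scene')
p=lambda x,y,z:ray(K,o,Rm,(x/2.8+60-.3,y/2.8+130-.3),z)
print('bush top',p(277,219,77),'recess L/R/far/near',p(244,268,25),p(333,262,25),p(288,236,25),p(290,296,25))
for c in ([453,-249],[465,-249]):
  print([ ((proj(K,o,Rm,[c[0]+r*np.cos(a),c[1]+r*np.sin(a),z])-[60,130])*2.8).round(0).tolist() for r,z in((36,25),(16,21)) for a in (0,3.14)])
cv2.imwrite('pics/s7.png',cv2.resize(f[195:250,120:205],None,fx=9,fy=9,interpolation=2))
"
```

```text
bush top [ 454.82679112 -250.55574663   77.        ] recess [ 452.36701701 -250.58319854   23.        ]
bush top [ 456.21450147 -247.48079946   77.        ] recess L/R/far/near [ 441.08761397 -283.11858462   25.        ] [ 464.68559281 -214.917426     25.        ] [ 415.6509367  -242.74855293   25.        ] [ 490.92590115 -254.84275967   25.        ]
[[296.0, 292.0], [280.0, 238.0], [292.0, 280.0], [285.0, 256.0]]
[[299.0, 301.0], [283.0, 247.0], [295.0, 289.0], [288.0, 265.0]]
```

View pics/s7.png

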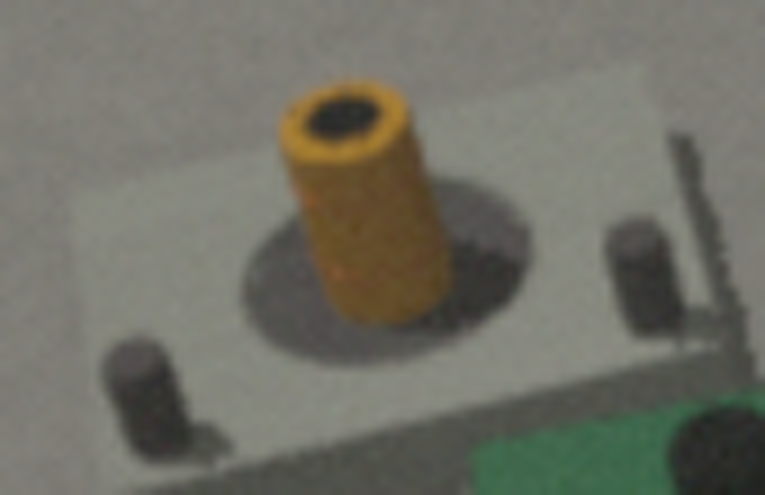

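The bush stands inside the recess, about 3 mm off its centre where there is 20 mm of play, and upright: both cameras put its top directly over its base. Handing in.

```bash
python3 -c "
from plant import bot
print(bot.close_job(), bot.get_obs()['time'])"
```

```text
the job is handed in; nothing more can be done
the job is handed in; nothing more can be done
```

The brass bush now stands upright in the recess of the fixture plate, and the job is handed in at about 13.5 s of the 72 s allowed.

- **Finding it:** I lifted the lid off the left-hand tin (the +y end of the row), set it flat on the bench at about (459, 250), and found the brass bush inside. The other two tins, and so the steel bush, were never touched.
- **Placing it:** In the last pictures the bush is upright, with its top within about 4 mm of the recess centre in both fixed cameras; it has 20 mm of play there. The lid lies flat on the bench, and the gripper is clear of everything.
- **Forces:** The highest force reading I saw was about 20 N, when the bush met the recess floor. I only saw readings at the end of each move.
- **Disagreements:** The wrist camera put both the bush in its tin and the recess about 3 mm further to +y than the top camera did. I aimed roughly between the two for the grasp and for the placing. The tool also tilted by about 0.7°, with no visible effect.

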